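Box a carving blank in against the bench fence

ROBOT

A 6-joint arm with a two-finger parallel gripper is mounted at the origin on the work surface. World frame = base frame: x ahead of the robot, y to its left, z up, the work surface at z = 0. Lengths are in mm, angles in rad, forces in N, time in s.
With the tool pointing down it reaches from about 375 to 925 mm from the base axis. Payload 5.7 kg.
Tool frame: the origin (TCP) lies on the centre line of the jaws, within the pads' length; the fingertips stand 22 mm ahead of it and the grasp point (between the pads) lies 3 mm ahead of it (env.tip_extent is the distance from the TCP to the fingertips, in mm); z points along the fingers, y is the direction in which the jaws open and shut (so a half turn about z gives the same grasp; the last joint's range is limited). The gripper opens to 85 mm and grips with 20 to 120 N. Pads are 22 mm wide; open, the fingers measure 114 mm over their backs; the gripper's body (76 mm by 85 mm) begins 54 mm behind the grasp point. The pads swing forward as they close: fully open they stand 13 mm farther back than shut.
Start: joints at [1.229, 0.359, 1.51, -0, 1.272, -0.115], TCP at [134.912, 584.606, 253.267] pointing down, gripper open.
Joint ranges: [-2.97, 2.97], [-1.01, 2.36], [0.21, 2.38], [-0.96, 4.11], [0.2, 2.71], [-2.98, 2.98]. Speed limits (rad/s): [2.39, 2.39, 3.14, 3.14, 3.14, 3.14].

INTERFACE

Orientations are given as a rotation vector (axis times angle).
In Python, from plant import status, optics, job, env gives the robot as it stands. The module is installed in compiled form; this text tells all that it offers.
- The arm moves only by the tool apply_moves, never from a script. Its argument "targets" is a list of rows, each an object with "hand": the closure in counts, from 0 (fully open) to 255 (shut); "delta_pos": the shift along the tool's x, y, z in cm, a list of three; "roll": the turn about the tool's z in rad. In form: [{"hand": hand, "delta_pos": [dx, dy, dz], "roll": roll}, ...]. A call has 1 to 8 rows; each row is the pose to reach, as a shift and turn from the pose measured when the call began, along the tool's axes at that moment; what a row does not reach only later rows make up. A row lasts 1/10 s, in which the tool goes at most 50 mm and 8.59 degrees, less where a joint would pass 70% of its speed; a pose out of reach is approached as far as the arm can. A call with a gripper value outside its range is refused whole. The fingers move at their own pace and stop on an object; "force" is the grip in N (left out, the last holds). Time passes only in rows, so rows that repeat a pose let the fingers close. It gives the time, the measured TCP pose, the force and the opening at its end, in the units of the state.
- status.read_state(): the state, without advancing time (a new reading comes with each control period).
- optics.get_image(name): name is "scene" or "top" or "wrist"; returns (picture, depth): 384x512x3 uint8, red, green, blue; 384x512 float32, mm along the optical axis (not along the pixel's ray), 0 where there is no reading.
- optics.camera_info(name): a dict with "mtx" (3x3 intrinsics, pixels), "rvec" (rotation vector, rad) and "tvec" (3), from world to camera coordinates, as OpenCV has them; the wrist camera has in their place "hand_eye" (4x4, takes a point from camera to tool coordinates, whose origin is the TCP and whose axes are the flange's). Camera axes: x right, y down, z forward; pixel columns grow to the right and rows downward; lengths in mm; the calibration is good to about 2 mm. A picture is of the moment at which its call begins: read the wrist's pose just before it. camera_info takes no time and is no camera call.
- job.hand_in(): hands the job in, once; it reports no verdict.
The state is a dict: "time_s": time; "q": joint angles; "joint_vel": joint speeds; "joint_torque": joint torques, N m; "position": TCP position; "orientation": TCP orientation; "ft_force": force on the tool from outside, world axes, zero at the start; "wrist_torque": the same for the moment, N m; "grip_width": finger opening in mm.
Only numpy, scipy, OpenCV 4.12 (cv2) and the standard library are available. Lean on these libraries where they do the work, as an engineer would, in place of code of your own. Each camera call takes 0.05 s, during which the arm holds its last target.

TASK

Set up the hollowed wooden blank for carving: push it over the bench so that it sits in the corner of the fence, its long side flat against the fence and its end against the fixed end stop, and slide the movable stop along the fence until it touches the blank's other end, so that the blank is boxed in snugly. Only push, gently, with the fingertips or the outside of the fingers: nothing is gripped, lifted or tipped. Leave the solid blank and everything else on the bench where they are.

Things in the scene. Friction and masses are not known exactly. Their poses are not given: they have to be found in the camera images.
- fence: Fixed wooden fence (batten), 30 mm high, 30 mm thick. Origin on its near face (towards the robot) at bench level. The near face is the plane x = 0; x points through the fence away from the robot, y along the face towards the fixed end stop, z up. The batten runs from y = -265 to 195 mm.
- end_stop (a point): Middle of the flat inner face of the fixed end stop, 20 mm above the bench: a wooden block 40 mm high across the fence's +y end. The face is the plane y = 175 mm of the fence's frame and reaches from the fence's near face 62 mm towards the robot. Axes parallel to the fence's.
- movable_stop (a joint): Travel q in m of the movable stop along the fence, growing towards the fixed end stop, 0 to 0.275. About 2 N of drag; stays where it is left. In the fence's frame its inner face is the plane y = q - 190 mm, its outer face y = q - 215 mm. It touches the blank's end when q is about 0.265 with the blank home.
- movable_stop_push (a point): The place to push the movable stop: on its outer face (away from the end stop), 30 mm in front of the fence, 20 mm above the bench. It is a wooden jaw 25 mm thick, 40 mm high, standing out 60 mm in front of the fence, with a bridge over the fence (top 47 mm) and a small black knob on that (22 mm wide, top 61 mm). Axes parallel to the fence's.
- blank_center (a point): Centre (20 mm up) of the hollowed blank: loose pale wooden block, 60 mm (its x) by 100 mm (its y) by 40 mm high, a round hollow 44 mm wide and 22 mm deep in its top, about 0.16 kg. It starts clear of the fence on the robot's side, its y within about 15 degrees of the fence's y. z up.
- solid_blank: Solid pale wooden block of the same outside size, 60 mm (its x) by 100 mm (its y) by 40 mm, without a hollow. It lies beside the hollowed blank, on either side of it, leaving at least 65 mm free in front of the fence. Origin at the centre of its underside. Leave alone.
- chisel: Wide chisel lying beyond the fence, wooden handle, about 230 mm long and 24 mm high. Origin near where handle and blade meet, at bench level; x towards the cutting end. Leave alone.
- narrow_chisel: Narrow chisel lying on the left of the bench, about 220 mm long and 24 mm high. Origin near where handle and blade meet, at bench level; x towards the cutting end. Leave alone.
- mallet: Dark wooden carver's mallet standing on its head, 90 mm wide, 215 mm tall. Origin at the centre of its underside. Leave alone.
- glue_bottle: White plastic bottle, 56 mm wide, 100 mm tall, beyond the fence. Origin at the centre of its underside. Leave alone.
- wax_tin: Flat round metal tin, 72 mm wide, 35 mm tall, on the right of the bench. Origin at the centre of its underside. Leave alone.
- sanding_block: Cork sanding block, 45 x 85 x 30 mm, on the right of the bench. Origin at the centre of its underside. Leave alone.
- offcut: Small wood offcut, 35 x 55 x 22 mm, on the near right of the bench. Origin at the centre of its underside. Leave alone.
Not all that is in view belongs to the job. Leave any black or purple look-alike of the part that bears blank_center alone.

How it is judged:
By the outcome, as a careful person would: the job done as asked, in the order asked, and still so for the second after the job is handed in, with the robot touching nothing.
It also fails if it takes over 48 s, if anything falls off the work surface, if the arm or the gripper's body presses on something with over 40 N, if the wrist force passes 120 N, or if a joint passes its speed limit or range.

## Working session

There is one attempt and no reset: what is moved stays moved. The work goes in short steps, Python scripts to look and compute and a tool call to move; the robot and the scene stay as the last step left them, time stands still between calls to the robot, and variables do not carry over. Pictures are saved under pics/ and viewed, and the job is handed in when it is done.

Besides the shell and the picture viewer there is one more tool, called after "Request:" as name([rows], argument=value, ...), one row to a line, values as JSON. apply_moves: Moves the arm, as the interface text tells. Its arguments: {"type":"object","properties":{"targets":{"type":"array"},"force":{"type":"number"}},"required":["targets"]}

```bash
mkdir -p pics
cat > h.py <<'E'
import numpy as np, cv2
from plant import status, optics, job, env
def snap(n,f):
    im,d=optics.get_image(n); cv2.imwrite(f'pics/{f}.png',im[:,:,::-1]); np.savez(f'pics/{f}.npz',im=im,d=d); return im,d
def world(n,d,u,v,dd=None):
    c=optics.camera_info(n); K=np.array(c['mtx']);R=cv2.Rodrigues(np.array(c['rvec'],float))[0];t=np.array(c['tvec'],float).ravel()
    z=d[v,u] if dd is None else dd
    p=np.linalg.inv(K)@np.array([u,v,1.])*z
    return R.T@(p-t)
def wz(n,u,v,Z):
    c=optics.camera_info(n); K=np.array(c['mtx']);R=cv2.Rodrigues(np.array(c['rvec'],float))[0];t=np.array(c['tvec'],float).ravel()
    o=-R.T@t; r=R.T@np.linalg.inv(K)@np.array([u,v,1.]); return o+r*(Z-o[2])/r[2]
E
python3 - <<'E'
from h import *
np.set_printoptions(precision=3,suppress=True)
print(status.read_state(), env.tip_extent)
snap('top','top0');snap('scene','sc0')
for n in('top','scene'):print(optics.camera_info(n))
E
```

```text
{'time_s': 0.0, 'q': array([ 1.229,  0.36 ,  1.511,  0.   ,  1.272, -0.115]), 'joint_vel': array([ 0.001,  0.001,  0.002, -0.001, -0.001,  0.001]), 'joint_torque': array([ -0.001, -52.763, -27.861,  -0.   ,   0.013,   0.   ]), 'position': array([134.677, 584.028, 252.442]), 'orientation': array([-0.355, -3.121,  0.003]), 'ft_force': array([0.151, 0.637, 0.402]), 'wrist_torque': array([ 0.002, -0.019, -0.003]), 'grip_width': 85.47402361893332} 22.0
{'mtx': array([[351.314,   0.   , 260.488],
       [  0.   , 351.314, 193.064],
       [  0.   ,   0.   ,   1.   ]]), 'rvec': array([ 2.134, -2.188,  0.078]), 'tvec': array([ 17.676, 614.393, 989.819])}
{'mtx': array([[461.052,   0.   , 259.364],
       [  0.   , 461.052, 191.252],
       [  0.   ,   0.   ,   1.   ]]), 'rvec': array([ 0.711,  2.759, -0.94 ]), 'tvec': array([ 536.919, -205.923, 1717.19 ])}
```

View pics/top0.png

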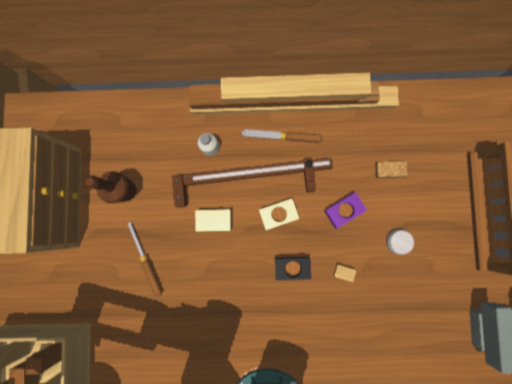

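View pics/sc0.png

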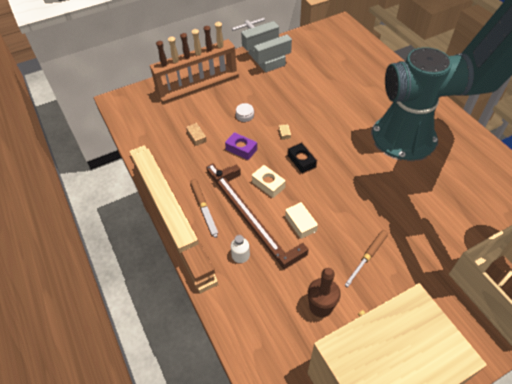

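The candidates are the pale hollowed block at (279,214), the pale solid block at (213,220), and the purple (346,210) and black (293,268) look-alikes. The pale block with the hollow fits the description, so I'll check it in an enlarged crop.

Run:
```python
from h import *
z=np.load('pics/top0.npz');im=z['im'][140:250,160:350]
cv2.imwrite('pics/crop0.png',cv2.resize(im,None,fx=4.2,fy=4.2,interpolation=cv2.INTER_CUBIC)[:,:,::-1])
```

```text
(no output)
```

View pics/crop0.png

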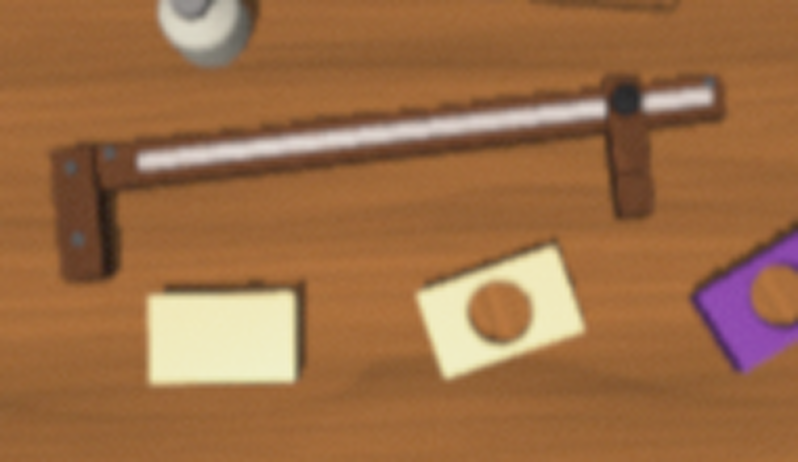

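The pale block with the round hollow, at full-image (279,214), is the target. The solid one is at (213,220). In the crop, the end stop's inner face is at x≈97 and the movable jaw spans x≈612–652.

```bash
cat >> h.py <<'E'
def heightmap(n,d):
    c=optics.camera_info(n); K=np.array(c['mtx']);R=cv2.Rodrigues(np.array(c['rvec'],float))[0];t=np.array(c['tvec'],float).ravel()
    v,u=np.mgrid[:384,:512]; p=np.stack([(u-K[0,2])/K[0,0]*d,(v-K[1,2])/K[1,1]*d,d],-1)
    return (p-t)@R
def rect(im,lo,hi,Z=40):
    h=cv2.cvtColor(im,cv2.COLOR_RGB2HSV); m=((h[...,2]>190)&(h[...,1]<110)).astype(np.uint8)
    k=np.zeros_like(m);k[lo[1]:hi[1],lo[0]:hi[0]]=1;m*=k
    cs,_=cv2.findContours(m,cv2.RETR_EXTERNAL,cv2.CHAIN_APPROX_NONE);c=max(cs,key=cv2.contourArea)
    P=np.array([wz('top',*q[0],Z)[:2] for q in c],np.float32)
    return cv2.minAreaRect(P)
E
python3 - <<'E'
from h import *
np.set_printoptions(precision=1,suppress=True)
z=np.load('pics/top0.npz');im=z['im'];d=z['d']
W=heightmap('top',d)
print('bench z',W[240,200:260:20,2], 'solid',W[220,213],'blank',W[221,270])
for nm,lo,hi in(('solid',(185,200),(240,240)),('blank',(250,190),(305,240))):
    r=rect(im,lo,hi); print(nm,r); print(cv2.boxPoints(r))
# fence: points between end stop & jaw with height 24..36
reg=np.zeros((384,512),bool);reg[150:200,195:300]=1
m=reg&(W[...,2]>22)&(W[...,2]<38);P=W[m]
r=cv2.minAreaRect(P[:,:2].astype(np.float32));print('fence',r,P[:,2].mean());print(cv2.boxPoints(r))
for x,y in((97,150),(103,275),(60,150),(65,278),(612,150),(617,215),(645,150),(652,213),(97,190),(612,140),(640,136)):
    u,v=160+x/4.2,140+y/4.2
    print((x,y),wz('top',u,v,40),W[int(round(v)),int(round(u))])
for x,y in ((140,183),(300,165),(450,147),(590,131),(690,121)):
    print('near edge z30',wz('top',160+x/4.2,140+y/4.2,30))
E
```

```text
bench z [-0.7 -2.2 -0.5] solid [539.8 139.8  39.7] blank [533.1 -23.2  37.1]
solid ((538.89111328125, 142.768310546875), (97.84423065185547, 60.12702941894531), 89.12059020996094)
[[508.1  94.3]
 [568.2  93.4]
 [569.7 191.2]
 [509.6 192.1]]
blank ((552.3721923828125, -48.176395416259766), (61.899818420410156, 101.16234588623047), 17.85670280456543)
[[ 507.4   -9.5]
 [ 538.4 -105.8]
 [ 597.3  -86.8]
 [ 566.3    9.5]]
fence ((676.1524658203125, 41.07359313964844), (299.3414306640625, 111.4265365600586), 78.83126068115234) 30.120265800284603
[[ 592.5  -95. ]
 [ 701.8 -116.6]
 [ 759.8  177.1]
 [ 650.5  198.7]]
(97, 150) [670.1 225.3  40. ] [670.8 228.2  29.6]
(103, 275) [583.5 221.4  40. ] [586.  224.2  22.8]
(60, 150) [670.8 251.   40. ] [669.5 251.1  42.9]
(65, 278) [582.1 247.6  40. ] [ 516.9  -20.1 1044. ]
(612, 150) [ 660.3 -129.2   40. ] [ 658.4 -129.2   47.6]
(617, 215) [ 615.5 -131.    40. ] [ 616.7 -132.    33.6]
(645, 150) [ 659.7 -151.8   40. ] [ 658.1 -152.3   45.1]
(652, 213) [ 616.3 -154.8   40. ] [ 620.  -160.2   -5.7]
(97, 190) [642.3 225.4  40. ] [644.5 228.7  27.8]
(612, 140) [ 667.3 -129.5   40. ] [ 667.  -129.5   47.7]
(640, 136) [ 669.5 -148.7   40. ] [ 669.7 -146.9   46. ]
near edge z30 [647.6 197.8  30. ]
near edge z30 [657.2  86.1  30. ]
near edge z30 [666.9 -18.4  30. ]
near edge z30 [ 675.5 -115.6   30. ]
near edge z30 [ 680.5 -184.9   30. ]
```

Run:
```python
from h import *
np.set_printoptions(precision=3,suppress=True)
z=np.load('pics/top0.npz');im=z['im'];d=z['d'];W=heightmap('top',d)
h=cv2.cvtColor(im,cv2.COLOR_RGB2HSV);m=(h[...,1]<70)&(h[...,2]>120)
m[:155]=0;m[190:]=0;m[:,:190]=0;m[:,300:]=0
v,u=np.nonzero(m);P=np.array([wz('top',a,b,30)[:2] for a,b in zip(u,v)])
l=cv2.fitLine(P.astype(np.float32),cv2.DIST_HUBER,0,.01,.01).ravel();print('rail',l,len(P),np.degrees(np.arctan2(l[1],l[0])))
# near edge of height step
pts=[]
for c in range(195,300):
    col=W[150:205,c,2]; 
    idx=np.nonzero((col>15)&(col<40))[0]
    if len(idx): pts.append(wz('top',c,150+idx.max()+.5,30)[:2])
pts=np.array(pts,np.float32);l=cv2.fitLine(pts,cv2.DIST_HUBER,0,.01,.01).ravel();print('near',l,np.degrees(np.arctan2(l[1],l[0])))
# scene cross check end stop & stop: height 36..44 regions
for lo,hi,n in(((165,165),(192,215),'end'),((298,150),(322,200),'jaw')):
    k=np.zeros((384,512),bool);k[lo[1]:hi[1],lo[0]:hi[0]]=1
    k&=(W[...,2]>36)&(W[...,2]<65);r=cv2.minAreaRect(W[k][:,:2].astype(np.float32));print(n,r,cv2.boxPoints(r).tolist())
s=status.read_state();R=cv2.Rodrigues(s['orientation'])[0];print(R)
print(-cv2.Rodrigues(np.array(optics.camera_info('top')['rvec']))[0].T@optics.camera_info('top')['tvec'])
```

```text
rail [  0.089  -0.996 677.667  43.607] 518 -84.87377
near [  0.084  -0.996 657.302  59.811] -85.15718
end ((627.12451171875, 241.4617156982422), (91.47537231445312, 30.55171775817871), 4.922833442687988) [[580.2446899414062, 252.75628662109375], [582.8663940429688, 222.31727600097656], [674.0043334960938, 230.16714477539062], [671.3826293945312, 260.60614013671875]]
jaw ((663.15234375, -139.68772888183594), (94.54280090332031, 25.533498764038086), 5.278985977172852) [[614.9067993164062, -131.32435607910156], [617.2560424804688, -156.7495574951172], [711.3978881835938, -148.0511016845703], [709.0486450195312, -122.62590026855469]]
[[-0.974  0.225 -0.001]
 [ 0.225  0.974 -0.002]
 [ 0.    -0.002 -1.   ]]
[ 516.923  -20.082 1043.992]
```

Request:
apply_moves([
  {"hand": 105, "delta_pos": [-38.2, -25.4, 0], "roll": -0.314},
  {"hand": 105, "delta_pos": [-38.2, -25.4, 0], "roll": -0.314},
  {"hand": 105, "delta_pos": [-38.2, -25.4, 0], "roll": -0.314},
  {"hand": 105, "delta_pos": [-38.2, -25.4, 0], "roll": -0.314},
  {"hand": 105, "delta_pos": [-38.2, -25.4, 0], "roll": -0.314},
  {"hand": 105, "delta_pos": [-38.2, -25.4, 0], "roll": -0.314},
  {"hand": 105, "delta_pos": [-38.2, -25.4, 0], "roll": -0.314},
  {"hand": 105, "delta_pos": [-38.2, -25.4, 0], "roll": -0.314},
], force=20)

```text
time_s: 0.9
position: [407.0, 295.2, 252.8]
orientation: [0.137, -3.138, 0.003]
ft_force: [1.5, 0.4, -0.6]
grip_width: 50.2
```

```bash
cat >> h.py <<'E'
O=np.array([660.8,53.2]);a=np.radians(5.0);N=np.array([np.cos(a),np.sin(a)]);F=np.array([-np.sin(a),np.cos(a)])
def tof(p): p=np.asarray(p)[:2]-O; return np.array([p@N,p@F])
def go(xf,yf,z,ang=95.0):
    s=status.read_state();R=cv2.Rodrigues(s['orientation'])[0];p=s['position']
    t=np.r_[O+xf*N+yf*F,z];d=R.T@(t-p)/10
    cur=np.degrees(np.arctan2(R[1,1],R[0,1]));r=-(ang-cur);r=(r+180)%360-180
    print('t',s['time_s'],'pos',p.round(1),'fence',tof(p).round(1),'toolY',cur.round(2),'F',s['ft_force'].round(1),'grip',round(s['grip_width'],1),'q',s['q'].round(2))
    print('delta cm',d.round(2),'roll',np.radians(r).round(4))
E
python3 -c "
from h import *
go(-190,-89,120)"
```

```text
t 0.9 pos [407.  295.2 252.8] fence [-231.7  263.2] toolY 95.0 F [ 1.5  0.4 -0.6] grip 50.2 q [ 0.49  0.22  1.71 -0.    1.21 -1.17]
delta cm [ -4.18 -35.2   13.33] roll 0.0
```

Request:
apply_moves([
  {"hand": 105, "delta_pos": [-4.2, -35.2, 4], "roll": 0},
  {"hand": 105, "delta_pos": [-4.2, -35.2, 8], "roll": 0},
  {"hand": 105, "delta_pos": [-4.2, -35.2, 13.3], "roll": 0},
  {"hand": 105, "delta_pos": [-4.2, -35.2, 13.3], "roll": 0},
  {"hand": 105, "delta_pos": [-4.2, -35.2, 13.3], "roll": 0},
  {"hand": 105, "delta_pos": [-4.2, -35.2, 13.3], "roll": 0},
  {"hand": 105, "delta_pos": [-4.2, -35.2, 13.3], "roll": 0},
  {"hand": 105, "delta_pos": [-4.2, -35.2, 13.3], "roll": 0},
])

```text
time_s: 1.7
position: [479.4, -54.7, 118.9]
orientation: [0.135, -3.137, 0.003]
ft_force: [0.0, 0.5, 1.0]
grip_width: 50.5
```

```bash
python3 -c "
from h import *
go(-190,-89,36)
snap('top','top1')"
```

```text
t 1.7 pos [479.4 -54.7 118.9] fence [-190.1  -91.7] toolY 94.91 F [0.  0.5 1. ] grip 50.5 q [-0.26  0.37  1.91 -0.    0.87 -1.91]
delta cm [-0.03  0.29  8.29] roll -0.0015
```

View pics/top1.png

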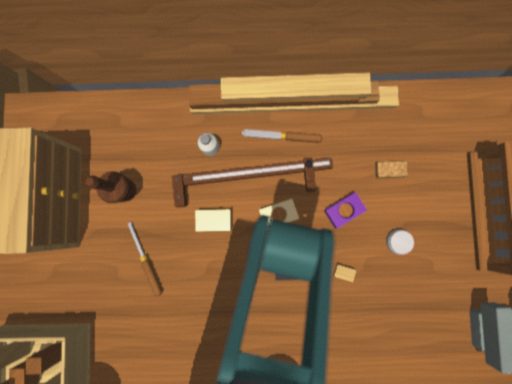

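Request:
apply_moves([
  {"hand": 105, "delta_pos": [0, 0.3, 4.5], "roll": 0},
  {"hand": 105, "delta_pos": [0, 0.3, 8.3], "roll": 0},
  {"hand": 105, "delta_pos": [0, 0.3, 8.3], "roll": 0},
  {"hand": 105, "delta_pos": [-0.6, 0.3, 8.3], "roll": 0},
  {"hand": 105, "delta_pos": [-1.2, 0.3, 8.3], "roll": 0},
  {"hand": 105, "delta_pos": [-1.8, 0.3, 8.3], "roll": 0},
  {"hand": 105, "delta_pos": [-2.4, 0.3, 8.3], "roll": 0},
  {"hand": 105, "delta_pos": [-3.0, 0.3, 8.3], "roll": 0},
])

```text
time_s: 2.55
position: [510.5, -52.2, 35.6]
orientation: [0.135, -3.138, 0.006]
ft_force: [-1.7, -0.2, 1.0]
grip_width: 50.3
```

```bash
python3 -c "
from h import *
go(-78,-89,36)"
```

```text
t 2.55 pos [510.5 -52.2  35.6] fence [-158.9  -91.9] toolY 94.91 F [-1.7 -0.2  1. ] grip 50.3 q [-0.23  0.54  1.9  -0.01  0.7  -1.89]
delta cm [-8.09  0.3  -0.05] roll -0.0015
```

Request:
apply_moves([
  {"hand": 105, "delta_pos": [-0.7, 0, 0], "roll": 0},
  {"hand": 105, "delta_pos": [-1.4, 0, 0], "roll": 0},
  {"hand": 105, "delta_pos": [-2.1, 0, 0], "roll": 0},
  {"hand": 105, "delta_pos": [-2.8, 0, 0], "roll": 0},
  {"hand": 105, "delta_pos": [-3.5, 0, 0], "roll": 0},
  {"hand": 105, "delta_pos": [-4.2, 0, 0], "roll": 0},
  {"hand": 105, "delta_pos": [-4.9, 0, 0], "roll": 0},
  {"hand": 105, "delta_pos": [-5.6, 0, 0], "roll": 0},
])

```text
time_s: 3.35
position: [567.1, -47.4, 35.5]
orientation: [0.135, -3.138, 0.006]
ft_force: [-1.5, 0.8, 0.5]
grip_width: 50.2
```

```bash
python3 -c "
from h import *
go(-78,-89,36)
snap('top','top2');snap('scene','sc2');im,d=snap('wrist','wr2')"
```

```text
t 3.35 pos [567.1 -47.4  35.5] fence [-102.1  -92. ] toolY 94.91 F [-1.5  0.8  0.5] grip 50.2 q [-0.2   0.59  1.77 -0.01  0.78 -1.85]
delta cm [-2.41  0.31 -0.05] roll -0.0016
```

View pics/wr2.png

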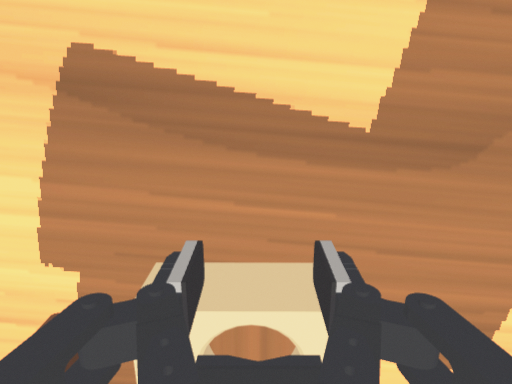

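View pics/sc2.png

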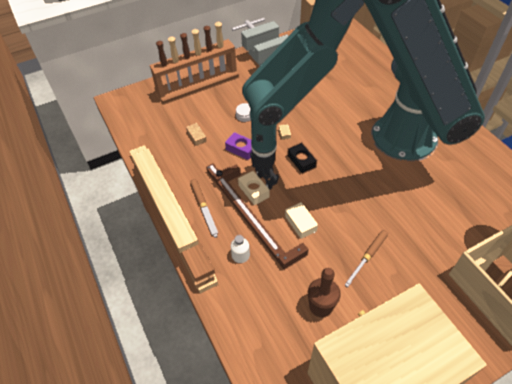

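The wrist view shows the blank squared up against both fingers (near face level at v≈263, roughly centred between the fingers at u≈185 and 330). I'll carry on to the fence.

Request:
apply_moves([
  {"hand": 105, "delta_pos": [-0.6, 0, 0], "roll": 0},
  {"hand": 105, "delta_pos": [-1.2, 0, 0], "roll": 0},
  {"hand": 105, "delta_pos": [-1.8, 0, 0], "roll": 0},
  {"hand": 105, "delta_pos": [-2.2, 0, 0], "roll": 0},
  {"hand": 105, "delta_pos": [-2.5, 0, 0], "roll": 0},
  {"hand": 105, "delta_pos": [-2.7, 0, 0], "roll": 0},
])

```text
time_s: 4.1
position: [594.5, -45.1, 35.6]
orientation: [-0.135, 3.139, -0.006]
ft_force: [-1.8, -0.0, 1.9]
grip_width: 50.3
```

Request:
apply_moves([
  {"hand": 105, "delta_pos": [-0.15, 0, 0], "roll": 0},
  {"hand": 105, "delta_pos": [-0.3, 0, 0], "roll": 0},
])

```text
time_s: 4.3
position: [597.2, -44.8, 35.7]
orientation: [0.135, -3.138, 0.006]
ft_force: [-1.9, 0.5, 1.1]
grip_width: 50.2
```

Request:
apply_moves([
  {"hand": 105, "delta_pos": [-0.1, 0, 0], "roll": 0},
  {"hand": 105, "delta_pos": [-0.2, 0, 0], "roll": 0},
])

```text
time_s: 4.5
position: [598.8, -44.7, 35.6]
orientation: [0.135, -3.137, 0.006]
ft_force: [-5.1, 0.5, 3.8]
grip_width: 50.2
```

Request:
apply_moves([
  {"hand": 105, "delta_pos": [-0.1, 0, 0], "roll": 0},
  {"hand": 105, "delta_pos": [-0.15, 0, 0], "roll": 0},
])

```text
time_s: 4.7
position: [598.8, -44.6, 35.5]
orientation: [0.135, -3.134, 0.006]
ft_force: [-6.2, -2.2, 5.8]
grip_width: 50.3
```

```bash
python3 -c "
from h import *
go(-100,-89,36)"
```

```text
t 4.7 pos [598.8 -44.6  35.5] fence [-70.3 -92. ] toolY 94.95 F [-6.2 -2.2  5.8] grip 50.3 q [-0.19  0.62  1.7  -0.01  0.83 -1.84]
delta cm [ 2.97  0.3  -0.04] roll -0.0009
```

Request:
apply_moves([
  {"hand": 105, "delta_pos": [1, 0, 0], "roll": 0},
  {"hand": 105, "delta_pos": [3.5, 0, 0], "roll": 0},
  {"hand": 180, "delta_pos": [3.5, 0, -5], "roll": 0.15},
  {"hand": 255, "delta_pos": [5, -3, -10], "roll": 0.3},
  {"hand": 255, "delta_pos": [10, -6, -12], "roll": 0.45},
  {"hand": 255, "delta_pos": [14, -6, -12], "roll": 0.6},
  {"hand": 255, "delta_pos": [14, -6, -12], "roll": 0.75},
  {"hand": 255, "delta_pos": [14, -6, -12], "roll": 0.9},
])

```text
time_s: 5.5
position: [463.2, -116.4, 157.0]
orientation: [-1.254, -2.879, 0.008]
ft_force: [-0.3, -1.0, 0.8]
grip_width: -0.1
```

```bash
python3 -c "
from h import *
go(-30,-155,120,5)
im,d=snap('top','top3')
cv2.imwrite('pics/crop3.png',cv2.resize(im[140:250,160:350],None,fx=4.2,fy=4.2,interpolation=cv2.INTER_CUBIC)[:,:,::-1])
"
```

```text
t 5.5 pos [ 463.2 -116.4  157. ] fence [-211.6 -151.7] toolY 42.92 F [-0.3 -1.   0.8] grip -0.1 q [-0.39  0.31  1.88 -0.01  0.96 -1.13]
delta cm [-11.42  14.14   3.64] roll 0.6617
```

View pics/crop3.png

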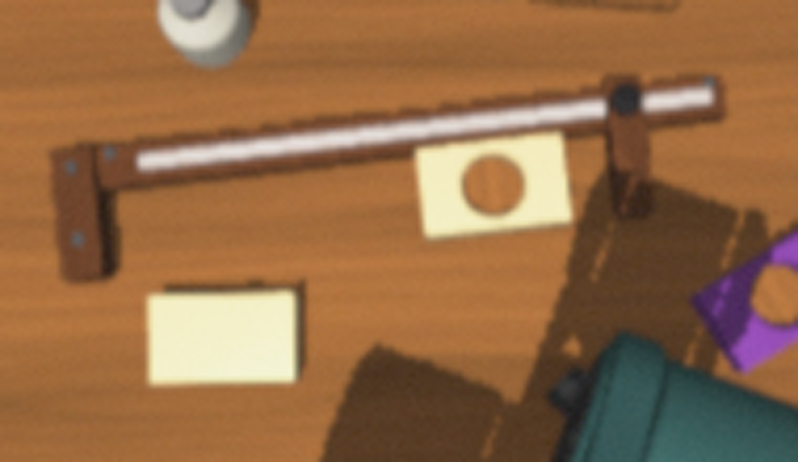

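The blank is now flat along the fence (crop x 415–570). The gap to the jaw, at x≈612, is what I measure next.

```bash
python3 -c "
from h import *
im=np.load('pics/top3.npz')['im']
r=rect(im,(250,160),(302,205));print(r)
for p in cv2.boxPoints(r):print(tof(p))
for x,y in((612,150),(619,213)):
  print(tof(wz('top',160+x/4.2,140+y/4.2,40)))
"
```

```text
((639.7586669921875, -46.004112243652344), (62.39381408691406, 101.63784790039062), 4.82388162612915)
[-60.64801777 -46.07816193]
[ -60.96048961 -147.71552491]
[   1.43307316 -147.90730955]
[  1.74554467 -46.26995037]
[ -16.36024754 -181.7050786 ]
[ -59.94163483 -181.09548771]
```

Request:
apply_moves([
  {"hand": 255, "delta_pos": [-3, 3, 0], "roll": 0.15},
  {"hand": 255, "delta_pos": [-5.5, 7, 0], "roll": 0.3},
  {"hand": 255, "delta_pos": [-8.5, 10.5, 0], "roll": 0.45},
  {"hand": 255, "delta_pos": [-11.2, 13.5, 1], "roll": 0.6},
  {"hand": 255, "delta_pos": [-11.8, 13.6, 3], "roll": 0.66},
  {"hand": 255, "delta_pos": [-11.8, 13.6, 6], "roll": 0.66},
  {"hand": 255, "delta_pos": [-11.8, 13.6, 7], "roll": 0.66},
])

```text
time_s: 6.25
position: [642.9, -111.1, 83.4]
orientation: [-2.124, -2.312, 0.01]
ft_force: [-1.2, 1.1, 0.1]
grip_width: 0.2
```

```bash
python3 -c "
from h import *
go(-30,-164,75,5)
im,d=snap('scene','sc4')
cv2.imwrite('pics/crop4.png',cv2.resize(im[110:280,180:340],None,fx=3.5,fy=3.5,interpolation=cv2.INTER_CUBIC)[:,:,::-1])
snap('wrist','wr4')
"
```

```text
t 6.25 pos [ 642.9 -111.1   83.4] fence [ -32.2 -162.1] toolY 4.86 F [-1.2  1.1  0.1] grip 0.2 q [-0.27  0.61  1.54 -0.01  0.99 -0.36]
delta cm [-0.19  0.22  0.83] roll -0.0024
```

View pics/crop4.png

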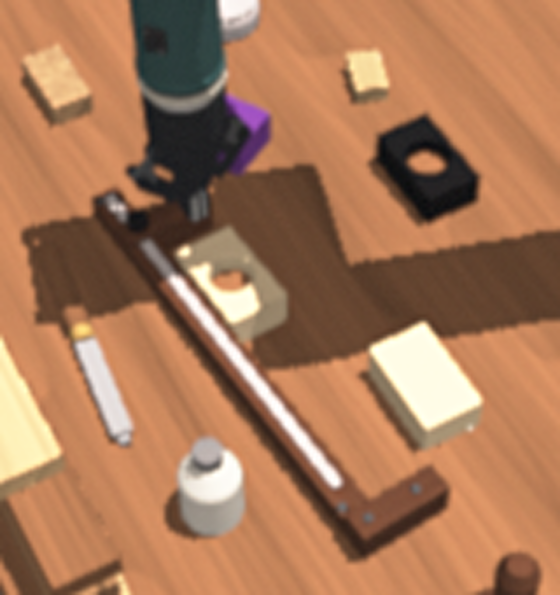

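View pics/wr4.png

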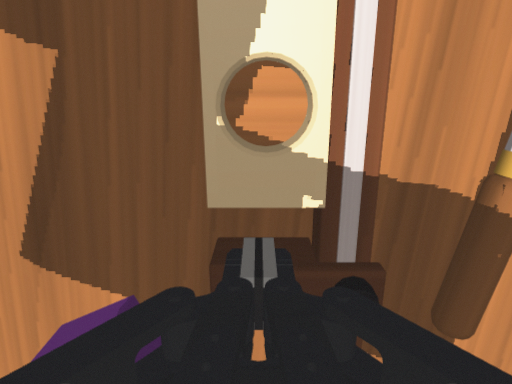

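The wrist view shows the blank's end edge at v≈208 and the jaw's inner edge at v≈238. I'll convert both into tool coordinates.

```bash
python3 -c "
from h import *
np.set_printoptions(precision=1,suppress=True)
d=np.load('pics/wr4.npz')['d'];c=optics.camera_info('wrist');K=np.array(c['mtx']);H=np.array(c['hand_eye'])
for u,v in((220,205),(270,205),(320,205),(225,241),(300,241),(230,260),(258,250),(243,242),(273,242),(258,242)):
  z=d[v,u];p=np.linalg.inv(K)@[u,v,1]*z;print(u,v,z,(H@np.r_[p,1])[:3])
print(d[200:245:3,230],d[200:245:3,300])
"
```

```text
220 205 173.16414 [ 17.3 -19.9  42.8]
270 205 172.45224 [17.5  5.7 42.1]
320 205 172.56999 [17.5 31.2 42.2]
225 241 210.76797 [-16.5 -21.   71.7]
300 241 0.0 [  74.4   -0.4 -120.9]
230 260 138.98003 [  7.  -11.9   3.9]
258 250 139.97139 [10.5 -0.4  5.9]
243 242 210.17932 [-16.9  -9.8  71. ]
273 242 145.24283 [11.3  6.  11.7]
258 242 145.46176 [11.2 -0.4 11.9]
[171.1 172.9 173.1 216.4 216.9 217.2 218.  218.2 218.7 221.1 220.3 221.3
 222.3 214.9 210.6] [172.  171.6 174.2 216.1 216.8 217.2 217.6 218.5 220.3 218.4 219.8 220.2
 222.5 213.4 209.7]
```

Request:
apply_moves([
  {"hand": 255, "delta_pos": [-0.05, 0.3, 0.6], "roll": 0},
  {"hand": 255, "delta_pos": [-0.05, 0.3, 1.2], "roll": 0},
  {"hand": 255, "delta_pos": [-0.05, 0.3, 1.8], "roll": 0},
  {"hand": 255, "delta_pos": [-0.05, 0.3, 2.3], "roll": 0},
  {"hand": 255, "delta_pos": [-0.05, 0.3, 2.7], "roll": 0},
  {"hand": 255, "delta_pos": [-0.05, 0.3, 2.8], "roll": 0},
])

```text
time_s: 6.95
position: [645.2, -111.5, 56.1]
orientation: [-2.125, -2.311, 0.011]
ft_force: [0.9, 0.3, -0.1]
grip_width: -0.0
```

Request:
apply_moves([
  {"hand": 255, "delta_pos": [0, 0, 0.6], "roll": 0},
  {"hand": 255, "delta_pos": [0, 0, 1.2], "roll": 0},
  {"hand": 255, "delta_pos": [0, 0, 1.8], "roll": 0},
  {"hand": 255, "delta_pos": [0, 0, 1.8], "roll": 0},
])

```text
time_s: 7.35
position: [644.2, -111.3, 36.9]
orientation: [-2.123, -2.309, 0.012]
ft_force: [0.2, -0.3, 0.1]
grip_width: -0.5
```

```bash
python3 -c "
from h import *
go(-29.5,64,38,5)
print(status.read_state()['wrist_torque'])
"
```

```text
t 7.35 pos [ 644.2 -111.3   36.9] fence [ -30.9 -162.4] toolY 4.8 F [ 0.2 -0.3  0.1] grip -0.5 q [-0.27  0.67  1.56 -0.01  0.91 -0.35]
delta cm [22.64  0.06 -0.16] roll -0.0034
[-0.01675811  0.00611874 -0.00074653]
```

Request:
apply_moves([
  {"hand": 255, "delta_pos": [0.5, 0, 0], "roll": 0},
  {"hand": 255, "delta_pos": [1.1, 0, 0], "roll": 0},
  {"hand": 255, "delta_pos": [1.8, 0, 0], "roll": 0},
  {"hand": 255, "delta_pos": [2.5, 0, 0], "roll": 0},
  {"hand": 255, "delta_pos": [3.2, 0, 0], "roll": 0},
  {"hand": 255, "delta_pos": [3.9, 0, 0], "roll": 0},
  {"hand": 255, "delta_pos": [4.6, 0, 0], "roll": 0},
  {"hand": 255, "delta_pos": [5.3, 0, 0], "roll": 0},
])

```text
time_s: 8.15
position: [639.8, -57.9, 36.8]
orientation: [-2.123, -2.31, 0.012]
ft_force: [-0.6, -1.0, -0.1]
grip_width: -0.1
```

```bash
python3 -c "
from h import *
go(-30,64,37,5)
snap('wrist','wr5')
"
```

```text
t 8.15 pos [639.8 -57.9  36.8] fence [ -30.6 -108.8] toolY 4.81 F [-0.6 -1.  -0.1] grip -0.1 q [-0.2   0.66  1.59 -0.01  0.9  -0.28]
delta cm [ 1.728e+01  1.000e-02 -5.000e-02] roll -0.0033
```

View pics/wr5.png

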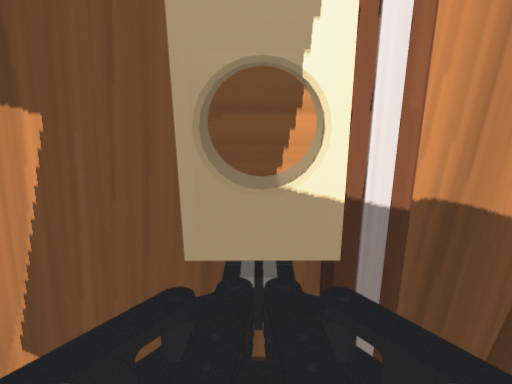

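The blank is sliding square, with its end edge level at v≈261 against the fingers and its long side along the batten. I'll continue.

Request:
apply_moves([
  {"hand": 255, "delta_pos": [0.7, 0, 0], "roll": 0},
  {"hand": 255, "delta_pos": [1.5, 0, 0], "roll": 0},
  {"hand": 255, "delta_pos": [2.3, 0, 0], "roll": 0},
  {"hand": 255, "delta_pos": [3.1, 0, 0], "roll": 0},
  {"hand": 255, "delta_pos": [3.9, 0, 0], "roll": 0},
  {"hand": 255, "delta_pos": [4.7, 0, 0], "roll": 0},
  {"hand": 255, "delta_pos": [5.5, 0, 0], "roll": 0},
  {"hand": 255, "delta_pos": [6.3, 0, 0], "roll": 0},
])

```text
time_s: 9.0
position: [634.1, 6.4, 36.8]
orientation: [-2.122, -2.31, 0.012]
ft_force: [-1.4, -3.9, 1.6]
grip_width: -0.2
```

Request:
apply_moves([
  {"hand": 255, "delta_pos": [0.8, 0, 0], "roll": 0},
  {"hand": 255, "delta_pos": [1.6, 0, 0], "roll": 0},
  {"hand": 255, "delta_pos": [2.4, 0, 0], "roll": 0},
  {"hand": 255, "delta_pos": [3.2, 0, 0], "roll": 0},
  {"hand": 255, "delta_pos": [4.0, 0, 0], "roll": 0},
  {"hand": 255, "delta_pos": [4.8, 0, 0], "roll": 0},
  {"hand": 255, "delta_pos": [5.6, 0, 0], "roll": 0},
  {"hand": 255, "delta_pos": [6.4, 0, 0], "roll": 0},
])

```text
time_s: 9.8
position: [628.4, 70.5, 36.8]
orientation: [-2.122, -2.31, 0.013]
ft_force: [-1.7, -4.4, 2.8]
grip_width: 0.4
```

```bash
python3 -c "
from h import *
go(-30,64,37,5)
"
```

```text
t 9.8 pos [628.4  70.5  36.8] fence [-30.7  20.1] toolY 4.84 F [-1.7 -4.4  2.8] grip 0.4 q [ 0.    0.65  1.61 -0.    0.88 -0.08]
delta cm [ 4.39  0.06 -0.03] roll -0.0028
```

Request:
apply_moves([
  {"hand": 255, "delta_pos": [0.7, 0, 0], "roll": 0},
  {"hand": 255, "delta_pos": [1.4, 0, 0], "roll": 0},
  {"hand": 255, "delta_pos": [2.1, 0, 0], "roll": 0},
  {"hand": 255, "delta_pos": [2.8, 0, 0], "roll": 0},
  {"hand": 255, "delta_pos": [3.4, 0, 0], "roll": 0},
  {"hand": 255, "delta_pos": [3.8, 0, 0], "roll": 0},
])

```text
time_s: 10.4
position: [625.0, 108.9, 36.7]
orientation: [-2.122, -2.31, 0.013]
ft_force: [-1.3, -5.3, 2.5]
grip_width: -0.0
```

```bash
python3 -c "
from h import *
go(-30,64,37,5)
snap('wrist','wr6')
"
```

```text
t 10.4 pos [625.  108.9  36.7] fence [-30.8  58.7] toolY 4.86 F [-1.3 -5.3  2.5] grip -0.0 q [ 0.07  0.66  1.61 -0.    0.89 -0.02]
delta cm [ 0.53  0.08 -0.04] roll -0.0025
```

View pics/wr6.png

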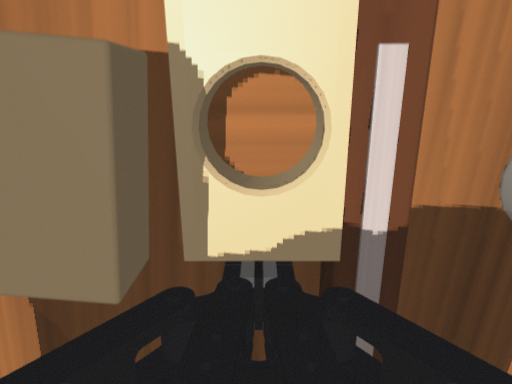

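The blank is still square, and it clears the solid blank on the left, whose edge is at u≈150 against the blank's at u≈170. Now slow steps until it meets the stop.

Request:
apply_moves([
  {"hand": 255, "delta_pos": [0.2, 0, 0], "roll": 0},
  {"hand": 255, "delta_pos": [0.3, 0, 0], "roll": 0},
])

```text
time_s: 10.65
position: [624.8, 112.7, 36.6]
orientation: [-2.122, -2.31, 0.013]
ft_force: [-1.4, -4.0, 2.6]
grip_width: -0.2
```

Request:
apply_moves([
  {"hand": 255, "delta_pos": [0.15, 0, 0], "roll": 0},
  {"hand": 255, "delta_pos": [0.2, 0, 0], "roll": 0},
])

```text
time_s: 10.85
position: [624.6, 114.7, 36.6]
orientation: [-2.122, -2.31, 0.013]
ft_force: [-0.7, -3.8, 3.3]
grip_width: 0.1
```

Request:
apply_moves([
  {"hand": 255, "delta_pos": [0.15, 0, 0], "roll": 0},
  {"hand": 255, "delta_pos": [0.2, 0, 0], "roll": 0},
])

```text
time_s: 11.05
position: [624.4, 116.5, 36.6]
orientation: [-2.122, -2.31, 0.013]
ft_force: [-0.8, -6.0, 2.3]
grip_width: -0.0
```

Request:
apply_moves([
  {"hand": 255, "delta_pos": [0.1, 0, 0], "roll": 0},
  {"hand": 255, "delta_pos": [0.2, 0, 0], "roll": 0},
])

```text
time_s: 11.25
position: [624.4, 116.6, 36.6]
orientation: [-2.122, -2.312, 0.016]
ft_force: [-0.6, -15.1, 3.6]
grip_width: -0.0
```

```bash
python3 -c "
from h import *
go(-30,30,37,5)
"
```

```text
t 11.25 pos [624.4 116.6  36.6] fence [-30.7  66.3] toolY 4.92 F [ -0.6 -15.1   3.6] grip -0.0 q [ 0.08  0.66  1.61 -0.01  0.89 -0.  ]
delta cm [-3.63  0.07 -0.02] roll -0.0014
```

Request:
apply_moves([
  {"hand": 255, "delta_pos": [-0.5, 0, 0], "roll": 0},
  {"hand": 255, "delta_pos": [-3, 0, 0], "roll": 0},
  {"hand": 255, "delta_pos": [-4, 0, -4.5], "roll": 0},
  {"hand": 255, "delta_pos": [-8, -3, -9.5], "roll": 0},
  {"hand": 255, "delta_pos": [-13, -7, -10], "roll": 0},
  {"hand": 255, "delta_pos": [-18, -7, -10], "roll": 0},
  {"hand": 255, "delta_pos": [-23, -7, -10], "roll": 0},
  {"hand": 255, "delta_pos": [-28, -7, -10], "roll": 0},
])

```text
time_s: 12.05
position: [578.0, -143.1, 138.8]
orientation: [-2.122, -2.313, 0.013]
ft_force: [1.1, -1.1, 0.6]
grip_width: -0.1
```

```bash
python3 -c "
from h import *
go(-30,-238,120,5)
im,d=snap('top','top7')
cv2.imwrite('pics/crop7.png',cv2.resize(im[140:250,160:350],None,fx=4.2,fy=4.2,interpolation=cv2.INTER_CUBIC)[:,:,::-1])
r=rect(im,(180,160),(260,207));print(r)
for p in cv2.boxPoints(r):print(tof(p))
"
```

```text
t 12.05 pos [ 578.  -143.1  138.8] fence [ -99.5 -188.3] toolY 4.92 F [ 1.1 -1.1  0.6] grip -0.1 q [-0.35  0.48  1.64 -0.01  1.03 -0.44]
delta cm [-4.95  6.98  1.85] roll -0.0013
((619.8480224609375, 175.5992889404297), (62.86817169189453, 100.9942398071289), 4.82456636428833)
[-61.40765036 176.09585469]
[-61.71687388  75.10207991]
[ 1.15096644 74.90959074]
[  1.46018996 175.90336551]
```

View pics/crop7.png

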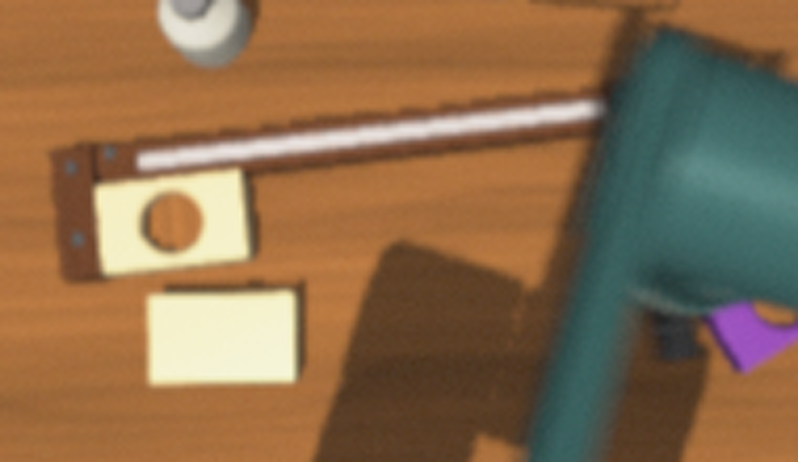

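The blank sits in the corner (crop 97–250 × 170–275) and the solid blank hasn't moved. Next is the stop.

Request:
apply_moves([
  {"hand": 255, "delta_pos": [-4, 3, 0], "roll": 0},
  {"hand": 255, "delta_pos": [-5.2, 6, 0], "roll": 0},
  {"hand": 255, "delta_pos": [-5.2, 7, 2], "roll": 0},
  {"hand": 255, "delta_pos": [-5.2, 7, 5], "roll": 0},
  {"hand": 255, "delta_pos": [-5.2, 7, 5], "roll": 0},
])

```text
time_s: 12.6
position: [651.5, -196.2, 85.0]
orientation: [-2.125, -2.309, 0.019]
ft_force: [-0.5, 0.6, -1.0]
grip_width: 0.1
```

```bash
python3 -c "
from h import *
go(-30,-240,38,5)
snap('wrist','wr8')
"
```

```text
t 12.6 pos [ 651.5 -196.2   85. ] fence [ -31.  -247.7] toolY 4.75 F [-0.5  0.6 -1. ] grip 0.1 q [-0.39  0.64  1.47 -0.01  1.04 -0.47]
delta cm [0.79 0.15 4.69] roll -0.0044
```

View pics/wr8.png

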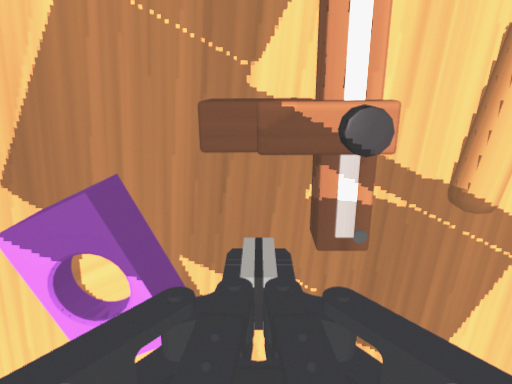

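Request:
apply_moves([
  {"hand": 255, "delta_pos": [0.3, 0, 2], "roll": 0},
  {"hand": 255, "delta_pos": [0.3, 0, 4.7], "roll": 0},
  {"hand": 255, "delta_pos": [1, 0, 4.7], "roll": 0},
  {"hand": 255, "delta_pos": [1.7, 0, 4.7], "roll": 0},
  {"hand": 255, "delta_pos": [2.4, 0, 4.7], "roll": 0},
  {"hand": 255, "delta_pos": [3, 0, 4.7], "roll": 0},
  {"hand": 255, "delta_pos": [3.6, 0, 4.7], "roll": 0},
  {"hand": 255, "delta_pos": [4.2, 0, 4.7], "roll": 0},
])

```text
time_s: 13.45
position: [649.2, -155.1, 40.8]
orientation: [2.126, 2.312, -0.018]
ft_force: [-0.4, -2.5, 0.7]
grip_width: -0.0
```

```bash
python3 -c "
from h import *
go(-30,41,38,5)
"
```

```text
t 13.45 pos [ 649.2 -155.1   40.8] fence [ -29.7 -206.5] toolY 4.78 F [-0.4 -2.5  0.7] grip -0.0 q [-0.33  0.68  1.53 -0.01  0.93 -0.41]
delta cm [24.75 -0.12  0.07] roll -0.0038
```

Request:
apply_moves([
  {"hand": 255, "delta_pos": [0.8, 0, 0], "roll": 0},
  {"hand": 255, "delta_pos": [1.7, 0, 0], "roll": 0},
  {"hand": 255, "delta_pos": [2.6, 0, 0], "roll": 0},
  {"hand": 255, "delta_pos": [3.5, 0, 0], "roll": 0},
  {"hand": 255, "delta_pos": [4.4, 0, 0], "roll": 0},
  {"hand": 255, "delta_pos": [5.3, 0, 0], "roll": 0},
  {"hand": 255, "delta_pos": [6.2, 0, 0], "roll": 0},
  {"hand": 255, "delta_pos": [7.0, 0, 0], "roll": 0},
])

```text
time_s: 14.25
position: [643.2, -84.5, 40.2]
orientation: [2.126, 2.312, -0.018]
ft_force: [0.6, -2.5, 1.6]
grip_width: 0.1
```

Request:
apply_moves([
  {"hand": 255, "delta_pos": [0.8, 0, 0], "roll": 0},
  {"hand": 255, "delta_pos": [1.7, 0, 0], "roll": 0},
  {"hand": 255, "delta_pos": [2.6, 0, 0], "roll": 0},
  {"hand": 255, "delta_pos": [3.5, 0, 0], "roll": 0},
  {"hand": 255, "delta_pos": [4.4, 0, 0], "roll": 0},
  {"hand": 255, "delta_pos": [5.3, 0, 0], "roll": 0},
  {"hand": 255, "delta_pos": [6.2, 0, 0], "roll": 0},
  {"hand": 255, "delta_pos": [7.0, 0, 0], "roll": 0},
])

```text
time_s: 15.05
position: [637.1, -13.9, 39.5]
orientation: [2.126, 2.312, -0.018]
ft_force: [-0.3, -2.0, 0.9]
grip_width: -0.2
```

```bash
python3 -c "
from h import *
go(-30,41,38,5)
"
```

```text
t 15.05 pos [637.1 -13.9  39.5] fence [-29.4 -64.7] toolY 4.8 F [-0.3 -2.   0.9] grip -0.2 q [-0.12  0.65  1.6  -0.01  0.89 -0.2 ]
delta cm [10.57 -0.09  0.07] roll -0.0034
```

Request:
apply_moves([
  {"hand": 255, "delta_pos": [0.9, 0, 0], "roll": 0},
  {"hand": 255, "delta_pos": [1.8, 0, 0], "roll": 0},
  {"hand": 255, "delta_pos": [2.7, 0, 0], "roll": 0},
  {"hand": 255, "delta_pos": [3.6, 0, 0], "roll": 0},
  {"hand": 255, "delta_pos": [4.5, 0, 0], "roll": 0},
  {"hand": 255, "delta_pos": [5.4, 0, 0], "roll": 0},
  {"hand": 255, "delta_pos": [6.3, 0, 0], "roll": 0},
  {"hand": 255, "delta_pos": [7.1, 0, 0], "roll": 0},
])

```text
time_s: 15.85
position: [631.0, 57.7, 38.9]
orientation: [2.126, 2.313, -0.018]
ft_force: [-1.6, -2.7, 2.1]
grip_width: -0.3
```

Request:
apply_moves([
  {"hand": 255, "delta_pos": [0.7, 0, 0], "roll": 0},
  {"hand": 255, "delta_pos": [1.4, 0, 0], "roll": 0},
  {"hand": 255, "delta_pos": [1.9, 0, 0], "roll": 0},
  {"hand": 255, "delta_pos": [2.3, 0, 0], "roll": 0},
  {"hand": 255, "delta_pos": [2.6, 0, 0], "roll": 0},
  {"hand": 255, "delta_pos": [2.8, 0, 0], "roll": 0},
])

```text
time_s: 16.45
position: [628.6, 85.8, 38.7]
orientation: [2.126, 2.312, -0.018]
ft_force: [-0.5, -1.8, 2.8]
grip_width: 0.2
```

```bash
python3 -c "
from h import *
go(-30,41.5,38,5)
"
```

```text
t 16.45 pos [628.6  85.8  38.7] fence [-29.2  35.2] toolY 4.81 F [-0.5 -1.8  2.8] grip 0.2 q [ 0.03  0.65  1.61 -0.01  0.89 -0.05]
delta cm [ 0.63 -0.08  0.07] roll -0.0033
```

Request:
apply_moves([
  {"hand": 255, "delta_pos": [0.2, 0, 0], "roll": 0},
  {"hand": 255, "delta_pos": [0.4, 0, 0], "roll": 0},
  {"hand": 255, "delta_pos": [0.5, 0, 0], "roll": 0},
])

```text
time_s: 16.75
position: [628.2, 90.8, 38.7]
orientation: [2.126, 2.312, -0.018]
ft_force: [-1.0, -1.9, 0.8]
grip_width: 0.2
```

Request:
apply_moves([
  {"hand": 255, "delta_pos": [0.1, 0, 0], "roll": 0},
  {"hand": 255, "delta_pos": [0.15, 0, 0], "roll": 0},
])

```text
time_s: 16.95
position: [628.1, 91.7, 38.7]
orientation: [2.125, 2.312, -0.02]
ft_force: [-0.6, -6.4, 2.2]
grip_width: -0.2
```

Request:
apply_moves([
  {"hand": 255, "delta_pos": [0.1, 0, 0], "roll": 0},
  {"hand": 255, "delta_pos": [0.15, 0, 0], "roll": 0},
])

```text
time_s: 17.15
position: [628.1, 91.8, 38.7]
orientation: [2.124, 2.312, -0.022]
ft_force: [-0.3, -9.2, 1.9]
grip_width: 0.2
```

Request:
apply_moves([
  {"hand": 255, "delta_pos": [0.15, 0, 0], "roll": 0},
  {"hand": 255, "delta_pos": [0.2, 0, 0], "roll": 0},
])

```text
time_s: 17.35
position: [628.1, 91.8, 38.7]
orientation: [2.121, 2.311, -0.025]
ft_force: [-1.0, -11.3, 2.1]
grip_width: 0.4
```

Request:
apply_moves([
  {"hand": 255, "delta_pos": [-1, 0, 0], "roll": 0},
  {"hand": 255, "delta_pos": [-4, 0, 0], "roll": 0},
  {"hand": 255, "delta_pos": [-5, -3, -5], "roll": 0},
  {"hand": 255, "delta_pos": [-8, -7, -10], "roll": 0},
  {"hand": 255, "delta_pos": [-12, -11, -10], "roll": 0},
  {"hand": 255, "delta_pos": [-16, -13, -10], "roll": 0},
  {"hand": 255, "delta_pos": [-20, -14, -10], "roll": 0},
  {"hand": 255, "delta_pos": [-20, -14, -10], "roll": 0},
])

```text
time_s: 18.15
position: [505.4, -121.5, 143.5]
orientation: [2.124, 2.307, -0.025]
ft_force: [0.0, 0.5, 0.7]
grip_width: 0.3
```

```bash
python3 -c "
from h import *
go(-90,100,120,95)
im,d=snap('top','top9')
cv2.imwrite('pics/crop9.png',cv2.resize(im[140:250,160:350],None,fx=4.2,fy=4.2,interpolation=cv2.INTER_CUBIC)[:,:,::-1])
r=rect(im,(180,160),(260,207));print(r)
for p in cv2.boxPoints(r):print(tof(p))
print(rect(im,(185,205),(240,240)))
im,d=snap('scene','sc9')
cv2.imwrite('pics/crop9s.png',cv2.resize(im[160:280,200:340],None,fx=4.2,fy=4.2,interpolation=cv2.INTER_CUBIC)[:,:,::-1])
"
```

```text
t 18.15 pos [ 505.4 -121.5  143.5] fence [-170.  -160.5] toolY 4.72 F [0.  0.5 0.7] grip 0.3 q [-0.36  0.38  1.8  -0.02  0.96 -0.43]
delta cm [26.12  7.89  1.89] roll -1.5757
((620.0050659179688, 175.75875854492188), (62.5395622253418, 100.70600891113281), 4.873095512390137)
[-61.11618919 176.07003348]
[-61.33919144  75.36427361]
[ 1.20019437 75.22576302]
[  1.42319662 175.93152289]
((539.50537109375, 142.4765625), (61.048606872558594, 98.5914306640625), 0.4651588797569275)
```

View pics/crop9.png

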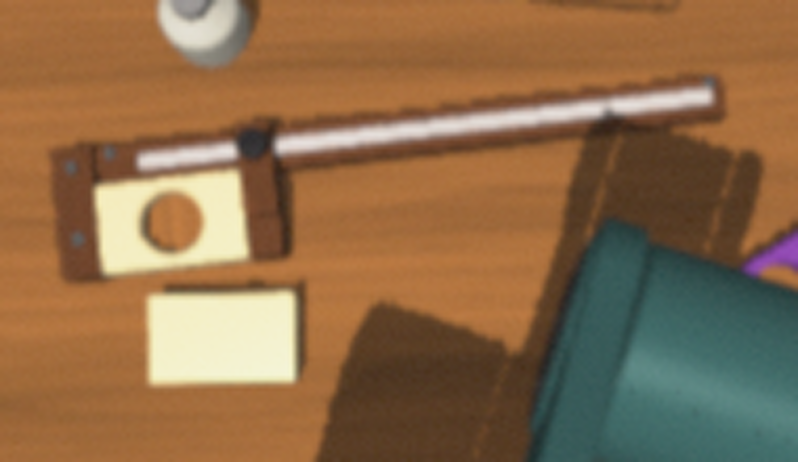

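View pics/crop9s.png

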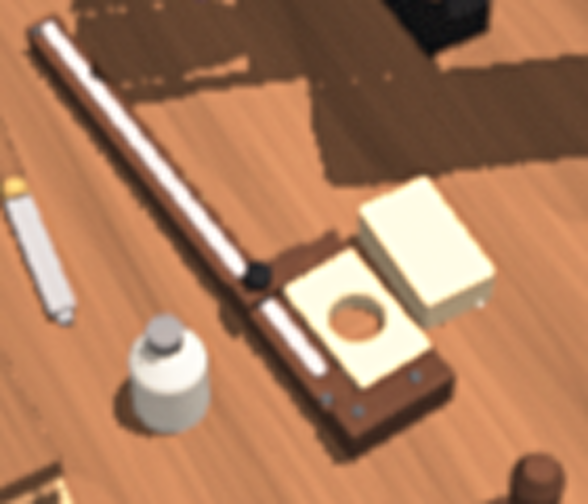

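Boxed in, in both views. One close wrist look will check the fence-side and end gaps.

Request:
apply_moves([
  {"hand": 255, "delta_pos": [5, 2, 0], "roll": 0},
  {"hand": 255, "delta_pos": [10, 5, 0], "roll": 0},
  {"hand": 255, "delta_pos": [15, 9, 0], "roll": 0},
  {"hand": 255, "delta_pos": [19, 13, 0], "roll": 0},
  {"hand": 255, "delta_pos": [22, 15, 0], "roll": 0},
  {"hand": 255, "delta_pos": [22, 15, 0], "roll": 0},
])

```text
time_s: 18.85
position: [640.5, 118.2, 138.4]
orientation: [2.121, 2.311, -0.018]
ft_force: [-0.4, -0.2, 0.0]
grip_width: 0.1
```

```bash
python3 -c "
from h import *
go(-90,100,120,5)
snap('wrist','wr10')
"
```

```text
t 18.85 pos [640.5 118.2 138.4] fence [-14.6  66.5] toolY 4.91 F [-0.4 -0.2  0. ] grip 0.1 q [ 0.08  0.55  1.51 -0.01  1.1   0.  ]
delta cm [ 3.36 -7.54  1.84] roll -0.0016
```

View pics/wr10.png

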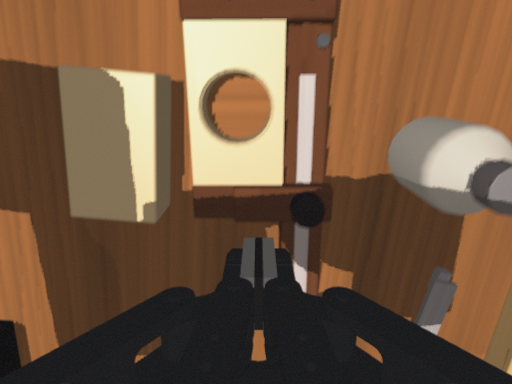

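Request:
apply_moves([
  {"hand": 255, "delta_pos": [3, 1.5, 0], "roll": 0},
  {"hand": 255, "delta_pos": [3, 1.5, 3], "roll": 0},
  {"hand": 255, "delta_pos": [3, 1.5, 4], "roll": 0},
  {"hand": 255, "delta_pos": [3, 1.5, 4], "roll": 0},
])

```text
time_s: 19.3
position: [649.9, 148.7, 95.3]
orientation: [2.123, 2.314, -0.026]
ft_force: [-0.5, -0.4, 0.8]
grip_width: 0.1
```

```bash
python3 -c "
from h import *
go(-90,100,120,5)
im,d=snap('wrist','wr11')
cv2.imwrite('pics/crop11.png',cv2.resize(im[0:240,120:400],None,fx=2.5,fy=2.5,interpolation=cv2.INTER_CUBIC)[:,:,::-1])
"
```

```text
t 19.3 pos [649.9 148.7  95.3] fence [-2.5 96.1] toolY 4.94 F [-0.5 -0.4  0.8] grip 0.1 q [ 0.13  0.62  1.49 -0.01  1.04  0.05]
delta cm [ 0.35 -8.78 -2.37] roll -0.001
```

View pics/crop11.png

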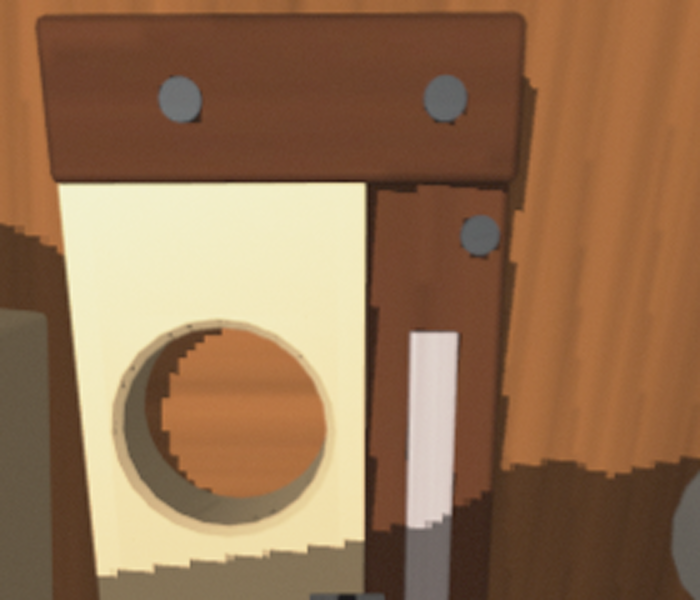

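```bash
python3 -c "
from h import *
np.set_printoptions(precision=1,suppress=True,linewidth=160)
z=np.load('pics/wr11.npz');d=z['d'];im=z['im'];c=optics.camera_info('wrist');K=np.array(c['mtx']);H=np.array(c['hand_eye'])
for v in(85,110,140,170,195,220):
  o=[]
  for u in range(258,280,2):
    p=(H@np.r_[np.linalg.inv(K)@[u,v,1]*d[v,u],1])[:3]; o.append((round(p[1],1),round(95.3-p[2],1)))
  print(v,o)
# edges subpixel: blank right edge & rail left edge
g=cv2.cvtColor(im,cv2.COLOR_RGB2GRAY)
for v in range(80,240,20): print(v,g[v,260:292])
"
```

```text
85 [(np.float64(-0.4), np.float64(41.9)), (np.float64(0.6), np.float64(42.1)), (np.float64(1.6), np.float64(39.6)), (np.float64(2.6), np.float64(42.7)), (np.float64(3.8), np.float64(31.9)), (np.float64(4.9), np.float64(29.8)), (np.float64(5.9), np.float64(31.3)), (np.float64(6.9), np.float64(31.2)), (np.float64(8.1), np.float64(29.3)), (np.float64(9.0), np.float64(31.7)), (np.float64(10.1), np.float64(30.5))]
110 [(np.float64(-0.4), np.float64(40.8)), (np.float64(0.6), np.float64(40.7)), (np.float64(1.6), np.float64(40.1)), (np.float64(2.6), np.float64(41.2)), (np.float64(3.9), np.float64(30.5)), (np.float64(4.9), np.float64(30.7)), (np.float64(6.0), np.float64(31.4)), (np.float64(7.1), np.float64(30.9)), (np.float64(8.1), np.float64(31.0)), (np.float64(9.3), np.float64(29.2)), (np.float64(10.3), np.float64(29.9))]
140 [(np.float64(-0.4), np.float64(40.9)), (np.float64(0.6), np.float64(40.9)), (np.float64(1.7), np.float64(40.5)), (np.float64(2.7), np.float64(41.1)), (np.float64(4.0), np.float64(29.4)), (np.float64(5.1), np.float64(30.2)), (np.float64(6.1), np.float64(31.2)), (np.floa
[... 1754 characters left out ...]
9  78  77  77  77  75  76  76]
140 [230 230 230 230 227 202  84  41  44  49  64  82  83  81  82  81  82  82  82  79  80  80  80 110 181 215 210 207 207 207 208 212]
160 [229 229 229 229 226 192  79  42  53  72  82  82  82  83  82  83  82  82  83  80  81  80  87 136 201 213 207 206 207 208 209 210]
180 [227 227 228 227 224 188  55  51  76  82  83  83  83  81  84  83  83  84  83  81  81  75  85 158 212 208 205 206 208 209 207 209]
200 [226 225 225 225 222 185  55  44  44  54  77  83  84  84  83  83  84  81  84  82  82  82 122 190 210 207 206 209 208 209 208 209]
220 [118 117 117 116 113  87  47  43  44  46  46  46  47  45  44  43  46  44  46  42  46  53  78 104 104 106 107 106 105 106 106 107]
```

The depth steps straight from 40 to 30 mm along the whole visible fence side, so the dark strip is shadow rather than a gap. I'll lift clear and hand in.

Request:
apply_moves([
  {"hand": 255, "delta_pos": [0, 0, -5], "roll": 0},
  {"hand": 255, "delta_pos": [0, 0, -10], "roll": 0},
  {"hand": 255, "delta_pos": [-5, -5, -10], "roll": 0},
  {"hand": 255, "delta_pos": [-10, -10, -10], "roll": 0},
  {"hand": 255, "delta_pos": [-13, -12, -10], "roll": 0},
  {"hand": 255, "delta_pos": [-16, -14, -10], "roll": 0},
  {"hand": 255, "delta_pos": [-18, -16, -10], "roll": 0},
  {"hand": 255, "delta_pos": [-18, -16, -10], "roll": 0},
])

```text
time_s: 20.15
position: [504.3, -46.9, 201.3]
orientation: [2.128, 2.308, -0.026]
ft_force: [-0.2, 0.9, -0.3]
grip_width: 0.0
```

```bash
python3 -c "
from h import *
im,d=snap('top','top12')
r=rect(im,(180,160),(260,207));print(r,[tof(p).round(1) for p in cv2.boxPoints(r)])
print(rect(im,(185,205),(240,240)))
a=np.load('pics/top0.npz')['im'].astype(int);print([ (n,np.abs(a[y0:y1,x0:x1]-im[y0:y1,x0:x1]).mean().round(1)) for n,x0,x1,y0,y1 in(('purple',322,370,190,230),('chisel',240,325,125,145),('glue',195,222,130,158),('mallet',85,135,170,205))])
cv2.imwrite('pics/crop12.png',cv2.resize(im[110:300,70:430],None,fx=2.2,fy=2.2)[:,:,::-1])
s=status.read_state();print(s['time_s'],s['ft_force'],s['joint_vel'].round(3))
"
```

```text
((619.9238891601562, 175.75457763671875), (62.43378829956055, 100.17760467529297), 5.1970534324646) [array([-61.4, 175.6]), array([-61.1,  75.5]), array([ 1.3, 75.7]), array([  1. , 175.8])]
((539.68701171875, 142.49818420410156), (60.685020446777344, 98.6317138671875), 0.4651588499546051)
[('purple', np.float64(12.5)), ('chisel', np.float64(4.8)), ('glue', np.float64(5.0)), ('mallet', np.float64(3.3))]
20.2 [0.40318234 0.2167473  0.19073867] [ 0.05   0.027 -0.045  0.02  -0.012  0.019]
```

View pics/crop12.png

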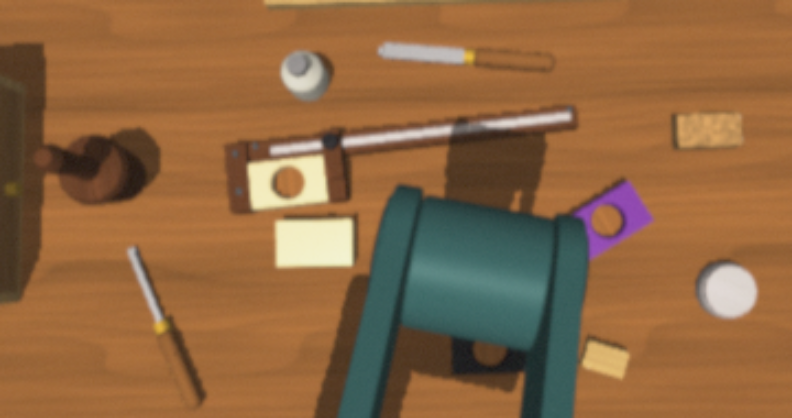

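The blank is boxed in at crop (247–330, 155–210), everything else is in its original place, and the arm is clear.

```bash
python3 -c "
from h import *
print(job.hand_in())"
```

```text
the job is handed in; nothing more can be done
None
```

The hollowed blank is boxed in on all three sides, and I handed the job in at about 20 s of the 48 s allowed. I pushed it square against the fence with two spread fingertips, then slid it along to the end stop with the closed fingers. Last, I pushed the movable stop up to the blank's other end. Nothing was gripped or lifted.

- **Contact forces:** these rose to about 6 N at the fence, 15 N at the end stop and 11 N at the movable stop. In the last two pushes the tool stopped advancing as the force rose.
- **Fit:** the depth readings show no gap along the part of the fence side I could see up close, and the pictures show none at either end.
- **Squareness:** the fitted angles of the blank ranged from 4.8° to 5.2° against 5.0° for the fence. I put that down to pixel noise.
- **Offset in my measurements:** the end stop was met about 2 mm beyond where I had measured it, which is within the calibration.
- **Other objects:** the solid blank measured within 1 mm of where it started, and nothing else in the last top view looked moved. In that view the arm hid part of the black and purple look-alikes, and the arm never touched either.

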